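Shift the thread winder into third

TASK

Set the thread winder to third gear: push its gear lever with your fingertips along the left leg of the H-shaped gate into line with the cross slot, across to the right leg, then forward (away from the robot) until it is fully home in the third slot, the far right end of the gate. Push gently, do not grip the lever, and leave the spools, tins and other things lying around undisturbed; finish clear of the winder.

Things in the scene. Friction and masses are not known exactly. Their poses are not given: they have to be found in the camera images.
- winder: White table-top thread winder, fixed, 240 x 320 mm, flat deck 80 mm above the table. Origin on the table straight under the gate's centre; x points forward (away from the robot), y to the left, z up; yaw varies up to 0.45 either way. The box spans x -110 to +130 mm, y -100 to +220 mm; a motor cover juts 30 mm from its right side, below the deck.
- winding_head (a point): Top of the fixed round winding head on the left of the deck, 141 mm above the table, at x 20, y 165 mm in the winder's frame; at most 33 mm in radius. A thin guide post, 123 mm high, stands 55 to 80 mm forward of it.
- gate_mid (a point): Centre of the H gate's cross slot, on top of the steel gate plate (104 x 104 mm, 90 mm above the table), axes as the winder's. The legs of the H run along x at y +16.6 (left) and -16.6 mm (right), 52 mm long; the cross slot joins their middles; slots 14 mm wide, shaft 10 mm thick. First is the far left end, second near left, third far right, fourth near right.
- lever: Gear lever; origin at the centre of its black ball knob (32 mm diameter). Below it a collar of 9 mm radius (12 to 24 mm down), then the steel shaft (10 mm thick) through the gate. The straight lever tilts about a pivot 145 mm below the knob's centre, on the winder's z axis, 10 mm above the table. Home in third the knob is at x +34, y -29, z 148 mm in the winder's frame.
- lever_fore (a joint): Lever's tilt forward (rad): 0 in line with the cross slot, +0.24 at the far stop (first, third), -0.24 at the near stop (second, fourth). The knob's x in the winder's frame is 145 mm x sin(lever_fore). Starts anywhere along the left leg. It passes the cross slot only within about 0.03 of 0. It has no spring: it needs about 2 N at the knob and stays where it is left.
- lever_across (a joint): Lever's tilt to the right (rad): -0.21 in the left leg, where it starts, +0.21 in the right leg, stopped at both. The knob's y in the winder's frame is -145 mm x sin(lever_across) x cos(lever_fore). It has no spring: about 2 N at the knob.
- spool_deck: Bystander: white spool, 30 mm diameter, 34 mm high, standing on the deck beyond the gate. Origin: centre of its underside (as for all the bystanders).
- bobbin: Bystander: small steel bobbin, 21 mm diameter, 11 mm high, on the deck on the robot's side of the gate, to the left.
- tin: Bystander: round copper-coloured tin, 74 mm diameter, 46 mm high, on the table by the winder.
- spool_table: Bystander: thread spool, 44 mm diameter, 55 mm high, standing on the table by the winder.
- tape_case: Bystander: grey tape-measure case, 55 x 55 x 22 mm, on the table by the winder.
- pin_box: Bystander: flat white pin box, 70 x 45 x 24 mm, on the table by the winder.
- darning_block: Bystander: wooden darning block, round, 60 mm diameter, with a stub handle, 70 mm high in all, on the table left of the winder.

How it is judged:
By the outcome, as a careful person would: the job done as asked, in the order asked, and still so for the second after the job is handed in, with the robot touching nothing.
It also fails if it takes over 45 s, if anything falls off the work surface, if the arm or the gripper's body presses on something with over 40 N, if the wrist force passes 120 N, or if a joint passes its speed limit or range.

ROBOT

A 6-joint arm with a two-finger parallel gripper is mounted at the origin on the work surface. World frame = base frame: x ahead of the robot, y to its left, z up, the work surface at z = 0. Lengths are in m, angles in rad, forces in N, time in s.
With the tool pointing down it reaches from about 0.35 to 0.8 m from the base axis. Payload 7.3 kg.
Tool frame: the origin (TCP) lies at the very end of the fingers, on their centre line; the grasp point (between the pads) lies 19 mm behind it; x points along the fingers, y is the direction in which the jaws open and shut, and the axes are right-handed (so a half turn about x gives the same grasp; the last joint's range is limited). The gripper opens to 85 mm and grips with 20 to 120 N. Pads are 22 mm wide; open, the fingers measure 114 mm over their backs; the gripper's body (76 mm by 85 mm) begins 54 mm behind the grasp point. The pads swing forward as they close: fully open they stand 13 mm farther back than shut.
Start: joints at [-1.339, 0.342, 1.524, -0, 1.275, -0.146], TCP at [0.194, -0.488, 0.231] pointing down, gripper open.
Joint ranges: [-2.53, 2.53], [-0.77, 2.02], [0.04, 2.7], [-1, 4.14], [0.28, 2.66], [-3.11, 3.11]. Speed limits (rad/s): [2.57, 2.57, 3.14, 3.14, 3.14, 3.14].

INTERFACE

Orientations are given as a unit quaternion [w, x, y, z].
In Python, from plant import r, grab_frame, calibration, workorder gives the robot as it stands.
- The arm moves only by the tool apply_moves, never from a script. Its argument "targets" is a list of rows, each a list of 5 numbers: the shift along the tool's x, y, z in m, then the turn about the tool's x in degrees, then the opening, from 0 (shut) to 1 (fully open). In form: [[tx, ty, tz, turn, grip], ...]. A call has 1 to 12 rows; each row shifts and turns the pose as measured when the row begins, along the tool's axes as they then stand; what a row does not reach is not made up. A row lasts 1/8 s, in which the tool goes at most 62.5 mm and 10.7 degrees, less where a joint would pass 70% of its speed; a pose out of reach is approached as far as the arm can. A call with a gripper value outside its range is refused whole. The fingers move at their own pace and stop on an object; "squeeze" is the grip in N (left out, the last holds). Time passes only in rows, so rows that do not move let the fingers close. It gives the time, the measured TCP pose, the force and the opening at its end, in the units of the state.
- r.get_obs(): the state, without advancing time (a new reading comes with each control period).
- grab_frame(name): name is "scene" or "top"; returns the picture (480x640x3 uint8, blue, green, red); there is no depth.
- calibration(name): a dict with "fov_y" (degrees; the focal length in pixels is half the picture's height over the tangent of half this angle, whatever the lens; pixels are square), "cx", "cy" (the principal point, pixels), "extrinsics" (4x4, takes a point from camera to world coordinates). Camera axes: x right, y down, z forward; pixel columns grow to the right and rows downward; lengths in m; the calibration is good to about 2 mm. A picture is of the moment at which its call begins. calibration takes no time and is no camera call.
- workorder.hand_in(): hands the job in, once; it reports no verdict.
The state is a dict: "time_s": time; "joints": joint angles; "dq": joint speeds; "effort": joint torques, N m; "tcp_pos": TCP position; "ee_rot": TCP orientation; "ft_force": force on the tool from outside, world axes, zero at the start; "torque": the same for the moment, N m; "finger_gap": opening from 0.0 (shut) to 1.0 (fully open).
Only numpy, scipy, OpenCV 4.12 (cv2) and the standard library are available. Lean on these libraries where they do the work, as an engineer would, in place of code of your own. Each camera call takes 0.05 s, during which the arm holds its last target. There are 200 camera calls.

## Working session

There is one attempt and no reset: what is moved stays moved. The work goes in short steps, Python scripts to look and compute and a tool call to move; the robot and the scene stay as the last step left them, time stands still between calls to the robot, and variables do not carry over. Pictures are saved under pics/ and viewed, about 8 in all and at most 12, crops included, and the job is handed in when it is done.

Besides the shell and the picture viewer there is one more tool, called by a JSON object that holds its "api" and its "payload", one argument or row to a line. apply_moves: Moves the arm, as the interface text tells. Its arguments: {"type":"object","properties":{"targets":{"type":"array","items":{"type":"array","items":{"type":"number"}}},"squeeze":{"type":"number"}},"required":["targets"]}

```bash
ls; mkdir -p pics; python3 - <<'E'
from plant import r, grab_frame, calibration
import cv2
for n in("scene","top"):
    cv2.imwrite(f"pics/{n}0.png",grab_frame(n)); print(n,calibration(n))
print(r.get_obs())
E
```

```text
pics
scene {'fov_y': 53.23473046533316, 'cx': 318.4592402165275, 'cy': 236.50656129464937, 'extrinsics': array([[ 0.6580251 ,  0.4583484 , -0.59742758,  1.04581211],
       [ 0.75299033, -0.40361604,  0.51971113, -0.35765201],
       [-0.00292259, -0.79184016, -0.6107214 ,  0.61277395],
       [ 0.        ,  0.        ,  0.        ,  1.        ]])}
top {'fov_y': 49.73797425301516, 'cx': 317.20391198515694, 'cy': 241.04265442429204, 'extrinsics': array([[ 0.01742322, -0.99727739,  0.07165366,  0.5122454 ],
       [-0.99930723, -0.0150119 ,  0.03405437,  0.06608949],
       [-0.03288599, -0.07219736, -0.99684806,  1.00103215],
       [ 0.        ,  0.        ,  0.        ,  1.        ]])}
{'time_s': 0.1, 'joints': array([-1.33900023e+00,  3.42646031e-01,  1.52490240e+00,  8.78834284e-06,
        1.27542362e+00, -1.45965851e-01]), 'dq': array([-0.00154873, -0.00184161, -0.00368909, -0.00054131,  0.00090367,
       -0.00182728]), 'effort': array([ 1.23883732e-03, -4.34449625e+01, -2.46491271e+01, -2.23654688e-04,
        4.68741171e-03,  4.27233672e-06]), 'tcp_pos': array([ 0.19359892, -0.48761819,  0.23070577]), 'ee_rot': array([-0.132278  , -0.69451291, -0.13325274,  0.69454882]), 'ft_force': array([-1.25539627, -0.44716941, -0.19473849]), 'torque': array([-0.02538669, -0.01859884, -0.01063518]), 'finger_gap': 0.9966161202063584}
```

View pics/scene0.png

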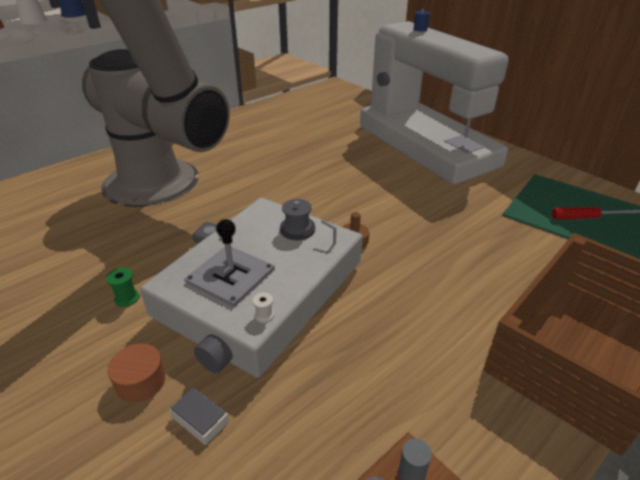

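View pics/top0.png

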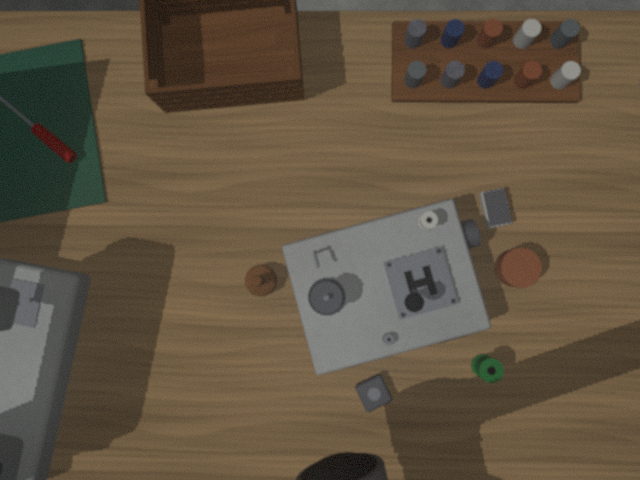

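The top view shows the gate plate around (422,283), the knob at about (414,301) in the near left leg, the spool at (429,219) and the bobbin at (390,338). Next I'll measure these.

```bash
cat > h.py <<'E'
import numpy as np, cv2
from plant import r, grab_frame, calibration
def ray(n,uv):
    c=calibration(n); f=240/np.tan(np.radians(c["fov_y"]/2)); E=np.array(c["extrinsics"])
    d=E[:3,:3]@np.array([(uv[0]-c["cx"])/f,(uv[1]-c["cy"])/f,1.]); return E[:3,3],d/np.linalg.norm(d)
def onz(n,uv,z):
    o,d=ray(n,uv); return o+d*(z-o[2])/d[2]
def tri(a,b):
    (o1,d1),(o2,d2)=ray("top",a),ray("scene",b)
    s=np.linalg.lstsq(np.c_[d1,-d2],o2-o1,rcond=None)[0]
    p,q=o1+s[0]*d1,o2+s[1]*d2; return (p+q)/2,np.linalg.norm(p-q)
def proj(n,p):
    c=calibration(n); f=240/np.tan(np.radians(c["fov_y"]/2)); q=np.linalg.inv(c["extrinsics"])@np.r_[p,1]
    return np.array([c["cx"]+f*q[0]/q[2],c["cy"]+f*q[1]/q[2]])
def blobs(im,x0,y0,x1,y1,lo,hi,amin=20):
    g=im[y0:y1,x0:x1].max(2); m=((g>=lo)&(g<=hi)).astype(np.uint8)
    n,l,s,c=cv2.connectedComponentsWithStats(m)
    return [(s[i,4],c[i]+[x0,y0],s[i,:4]+[x0,y0,0,0]) for i in range(1,n) if s[i,4]>=amin]
E
python3 - <<'E'
from h import *
t=cv2.imread("pics/top0.png"); s=cv2.imread("pics/scene0.png")
print("top dark",blobs(t,385,245,465,320,0,45)); print("scene dark",blobs(s,205,210,250,250,0,45))
a=cv2.resize(t[190:390,280:520],None,fx=3,fy=3,interpolation=cv2.INTER_CUBIC)
b=cv2.resize(s[200:330,160:300],None,fx=4,fy=4,interpolation=cv2.INTER_CUBIC)
cv2.imwrite("pics/a.png",a); cv2.imwrite("pics/b.png",b)
# deck quad
g=t.astype(int); m=((t.max(2).astype(int)-t.min(2)<30)&(t.max(2)>70)).astype(np.uint8)
m[:195]=0;m[380:]=0;m[:,:275]=0;m[:,495:]=0
m=cv2.morphologyEx(m,cv2.MORPH_OPEN,np.ones((9,9)))
c=max(cv2.findContours(m,0,2)[0],key=cv2.contourArea); rc=cv2.minAreaRect(c); print(rc)
P=np.array([onz("top",p,.08) for p in cv2.boxPoints(rc)]); print(P.round(4))
print([np.linalg.norm(P[i]-P[i-1]) for i in range(4)])
E
```

```text
top dark [(np.int32(52), array([430.63461538, 285.61538462]), array([423, 278,  13,  16])), (np.int32(77), array([416.4025974 , 300.75324675]), array([409, 293,  14,  17])), (np.int32(25), array([409.04, 304.8 ]), array([406, 299,   8,  11]))]
scene dark [(np.int32(302), array([225.59271523, 230.43046358]), array([217, 220,  18,  24]))]
((387.85491943359375, 285.9175720214844), (137.68629455566406, 189.53018188476562), 74.59657287597656)
[[ 0.5708  0.1672  0.08  ]
 [ 0.6656 -0.1569  0.08  ]
 [ 0.4327 -0.2195  0.08  ]
 [ 0.3389  0.0976  0.08  ]]
[np.float64(0.2421327971410349), np.float64(0.3376671089799663), np.float64(0.24109486905084546), np.float64(0.3307669544699983)]
```

View pics/a.png

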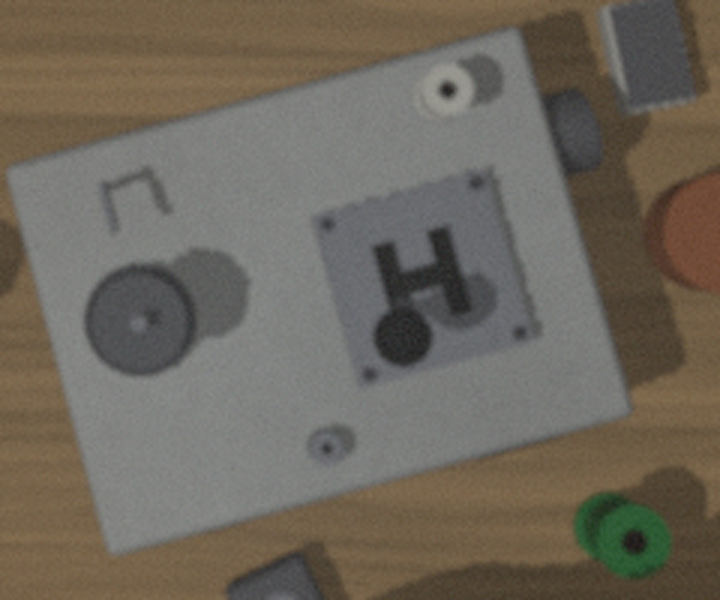

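View pics/b.png

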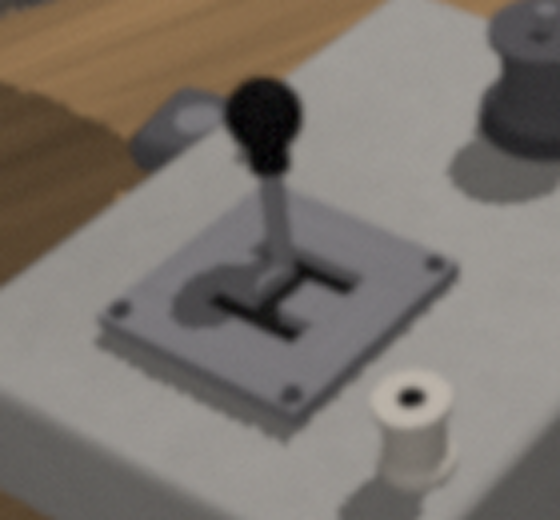

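```bash
cat >> h.py <<'E'
A=lambda u,v:(280+(u+.5)/3-.5,190+(v+.5)/3-.5)
B=lambda u,v:(160+(u+.5)/4-.5,200+(v+.5)/4-.5)
E
python3 - <<'E'
from h import *
S=[onz("top",A(*p),.09) for p in[(328,223),(476,182),(520,332),(370,374)]]
print("screws top",np.round(S,4),np.mean(S,0)); 
yw=lambda a,b:np.arctan2(*(b-a)[1::-1])
print("yaw screws: ",yw(S[3],S[0]),yw(S[2],S[1]),yw(S[1],S[0])-np.pi/2,yw(S[2],S[3])-np.pi/2)
D=[onz("top",A(*p),.08) for p in[(8,165),(520,30),(630,410),(110,553)]]
print("yaw deck",yw(D[3],D[0]),yw(D[2],D[1]),yw(D[1],D[0])-np.pi/2,yw(D[2],D[3])-np.pi/2,[np.linalg.norm(D[i]-D[i-1]) for i in range(4)])
psi=np.mean([yw(D[3],D[0]),yw(D[2],D[1]),yw(D[1],D[0])-np.pi/2,yw(D[2],D[3])-np.pi/2])
R=np.array([[np.cos(psi),-np.sin(psi)],[np.sin(psi),np.cos(psi)]])
print("origin from deck",np.mean(D,0)[:2]-R@[.01,.06],psi)
Q=[onz("scene",B(*p),.09) for p in[(437,263),(291,395),(119,309)]]
print("screws scene",np.round(Q,4),(Q[0]+Q[2])/2)
# heights check by triangulating screws: world far-left,far-right,near-right
for p,q in[((328,223),(437,263)),((476,182),(291,395)),((520,332),(119,309))]: print(tri(A(*p),B(*q)))
k,e=tri(A(403,335),B(264,115)); print("knob",k,e)
o=(np.mean(S,0)[:2]+np.mean(D,0)[:2]-R@[.01,.06])/2
loc=R.T@(k[:2]-o); print("o",o,"knob local",loc, "fore",np.arcsin(loc[0]/.145))
for n,p,q in[("spool",(447,89),(411,397)),]:print(n,tri(A(*p),B(*q)),)
print("bobbin",R.T@(onz("top",A(327,446),.091)[:2]-o),"spool",R.T@(onz("top",A(447,89),.114)[:2]-o),"head",R.T@(onz("top",A(140,320),.141)[:2]-o))
E
```

```text
screws top [[ 0.5393 -0.0293  0.09  ]
 [ 0.5646 -0.1151  0.09  ]
 [ 0.4781 -0.1404  0.09  ]
 [ 0.4523 -0.0542  0.09  ]] [ 0.50859005 -0.0847275   0.09      ]
yaw screws:  0.2784911140960319 0.2848236164961095 0.2869950525185103 0.2909628821621344
yaw deck 0.27907784949920744 0.27701719221986515 0.27338190025077425 0.28718081174531984 [np.float64(0.2352041704525738), np.float64(0.3143699067218668), np.float64(0.23087054838636556), np.float64(0.3138993672585905)]
origin from deck [ 0.50833202 -0.08396339] 0.2791644384287917
screws scene [[ 0.5391 -0.0261  0.09  ]
 [ 0.5641 -0.1139  0.09  ]
 [ 0.4771 -0.1392  0.09  ]] [ 0.5080956  -0.08266057  0.09      ]
(array([ 0.53998583, -0.0281236 ,  0.09174008]), np.float64(0.0024393697229705092))
(array([ 0.56475975, -0.11458691,  0.09093762]), np.float64(0.0006715668327083955))
(array([ 0.47827735, -0.13991147,  0.09124115]), np.float64(0.00044099289176257884))
knob [ 0.47791483 -0.06332938  0.15066643] 0.0011629993816689762
o [ 0.50846104 -0.08434545] knob local [-0.02357261  0.02861954] fore -0.16329448291900964
spool (array([ 0.61629516, -0.09337587,  0.11461128]), np.float64(0.0008246933225478772))
bobbin [-0.07895291  0.07961065] spool [ 0.10088752 -0.03878003] head [0.02018223 0.16390946]
```

```bash
cat >> h.py <<'E'
from scipy.spatial.transform import Rotation as Rot
PSI=.281; O=np.array([.5085,-.0842]); RW=np.array([[np.cos(PSI),-np.sin(PSI)],[np.sin(PSI),np.cos(PSI)]])
def st():
    o=r.get_obs(); q=o["ee_rot"]; M=Rot.from_quat([q[1],q[2],q[3],q[0]]).as_matrix(); return o,M
def go(lx,ly,z):
    "tool-frame shift to a point in the winder frame"
    o,M=st(); t=np.r_[O+RW@[lx,ly],z]; p=o["tcp_pos"]
    l=RW.T@(p[:2]-O)
    print("t",round(o["time_s"],2),"tcp local",l.round(4),p[2].round(4),"F local",(RW.T@o["ft_force"][:2]).round(2),"gap",round(o["finger_gap"],2))
    for nm,a in(("y",M[:2,1]),("z",M[:2,2])): a=RW.T@a; print(nm,"axis in winder frame deg",np.degrees(np.arctan2(a[1],a[0])).round(1))
    print("shift mm",(1e3*M.T@(t-p)).round(1))
E
python3 -c "
from h import *
go(-.085,.029,.231);print(st()[1].round(3))"
```

```text
t 0.1 tcp local [-0.4144 -0.3003] 0.2307 F local [-1.33 -0.08] gap 1.0
y axis in winder frame deg -84.5
z axis in winder frame deg -174.5
shift mm [ 2.000e-01 -2.959e+02 -3.597e+02]
[[-0.     0.369 -0.929]
 [ 0.001 -0.929 -0.369]
 [-1.    -0.001 -0.   ]]
```

{"api": "apply_moves", "payload": {
  "targets": [
    [0,-0.029,-0.036,0,0],
    [0,-0.029,-0.036,0,0],
    [0,-0.029,-0.036,0,0],
    [0,-0.029,-0.036,0,0],
    [0,-0.029,-0.036,0,0],
    [0,-0.029,-0.036,0,0],
    [0,-0.029,-0.036,0,0],
    [0,-0.029,-0.036,0,0],
    [0,-0.029,-0.036,0,0],
    [0,0,0,5.5,0],
    [0,0,0,0,0]
  ],
  "squeeze": 30
}}

```text
time_s: 1.48
tcp_pos: [0.4032, -0.1128, 0.2283]
ee_rot: [-0.096, -0.699, -0.101, 0.701]
ft_force: [-0.8, -0.5, 0.9]
finger_gap: -0.002
```

```bash
python3 -c "
from h import *
go(-.072,.0286,.231)"
```

```text
t 1.48 tcp local [-0.1091  0.0017] 0.2283 F local [-0.91 -0.28] gap -0.0
y axis in winder frame deg -90.1
z axis in winder frame deg 179.9
shift mm [ -2.5 -27.  -37. ]
```

{"api": "apply_moves", "payload": {
  "targets": [
    [0,-0.027,-0.033,0,0],
    [0,0,0,0,0],
    [0.045,0,0,0,0],
    [0.046,0,0,0,0],
    [0,0,0,0,0]
  ]
}}

```text
time_s: 2.1
tcp_pos: [0.4271, -0.0797, 0.1359]
ee_rot: [-0.098, -0.699, -0.102, 0.701]
ft_force: [0.5, 0.3, -0.2]
finger_gap: 0.003
```

```bash
python3 -c "
from h import *
go(-.0506,.0286,.137)
s=grab_frame('scene');t=grab_frame('top')
a=cv2.resize(t[210:370,330:490],None,fx=3,fy=3,interpolation=cv2.INTER_CUBIC);b=cv2.resize(s[190:310,160:280],None,fx=4,fy=4,interpolation=cv2.INTER_CUBIC)[:480]
cv2.imwrite('pics/c.png',np.hstack([a[:480],b[:,:320] if 0 else cv2.resize(b,(320,320))[:,:] if 0 else b[:480,:]])[:, :800])
"
```

```text
t 2.1 tcp local [-0.077   0.0269] 0.1359 F local [0.54 0.18] gap 0.0
y axis in winder frame deg -89.9
z axis in winder frame deg -179.9
shift mm [ -1.1  -1.7 -26.4]
```

View pics/c.png

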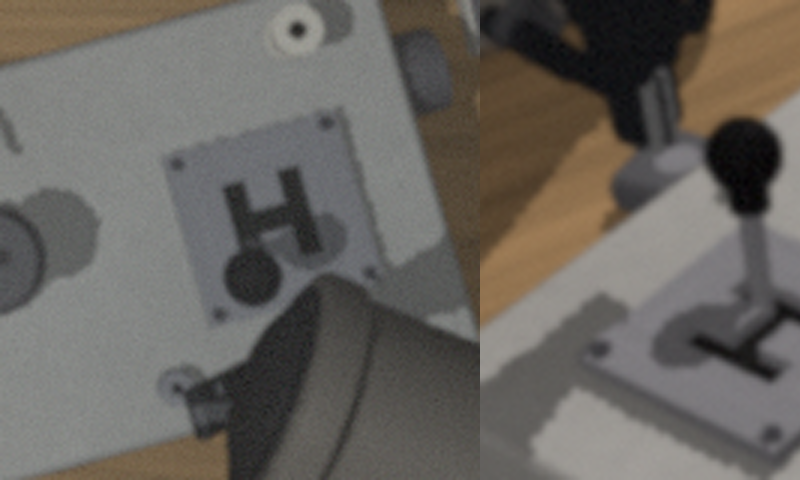

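The fingertips are just behind the knob, which is at crop (252,275) and hasn't moved. Now the gentle push forward, stopping short to measure.

{"api": "apply_moves", "payload": {
  "targets": [
    [0,-0.002,-0.012,0,0],
    [0,0,-0.01,0,0],
    [0,0,-0.005,0,0],
    [0,0,-0.005,0,0],
    [0,0,-0.005,0,0],
    [0,0,-0.004,0,0],
    [0,0,-0.001,0,0]
  ]
}}

```text
time_s: 3.08
tcp_pos: [0.4739, -0.0668, 0.1436]
ee_rot: [0.101, 0.704, 0.1, -0.696]
ft_force: [-1.1, 0.8, 1.1]
finger_gap: 0.001
```

```bash
cat >> h.py <<'E'
def knob(tag,bx):
    go(0,0,.137); s=grab_frame("scene"); t=grab_frame("top")
    b=cv2.resize(s[190:310,bx:bx+120],None,fx=4,fy=4,interpolation=cv2.INTER_CUBIC)
    a=cv2.resize(t[210:370,380:480],None,fx=3,fy=3,interpolation=cv2.INTER_CUBIC)
    cv2.imwrite(f"pics/{tag}.png",np.hstack([a,b]))
    # predicted knob pixels vs fore, for reading the crops
CT=lambda u,v:(380+(u+.5)/3-.5,210+(v+.5)/3-.5)
CS=lambda u,v,bx:(bx+(u-300+.5)/4-.5,190+(v+.5)/4-.5)
E
python3 -c "
from h import *
knob('d',180)"
```

```text
t 3.08 tcp local [-0.0284  0.0263] 0.1436 F local [-0.83  1.05] gap 0.0
y axis in winder frame deg -89.8
z axis in winder frame deg -179.8
shift mm [  7.   26.4 -28.3]
```

View pics/d.png

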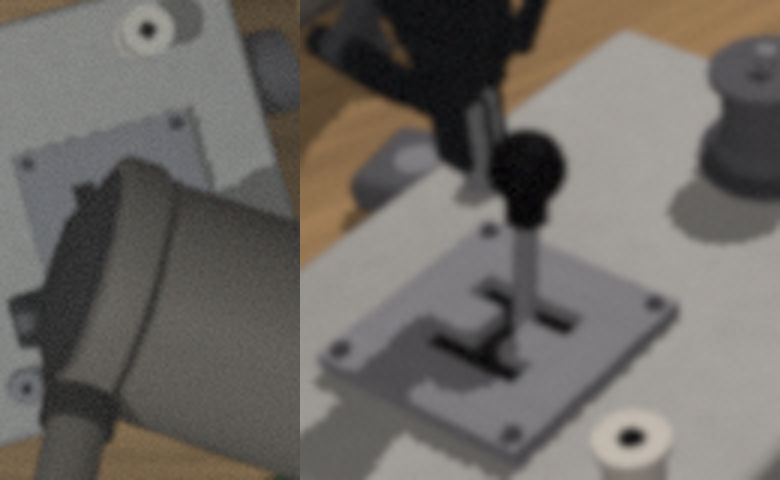

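```bash
cat >> h.py <<'E'
from scipy.optimize import least_squares
def kpos(f,a): 
    l=.145*np.array([np.sin(f),-np.sin(a)*np.cos(f)]); return np.r_[O+RW@l,.01+.145*np.cos(f)*np.cos(a)]
def fit(n,uv,fa=None):
    g=lambda x:proj(n,kpos(x[0],x[1] if fa is None else fa))-uv
    s=least_squares(g,[0,0.]if fa is None else [0.]); return s.x.round(3),s.fun.round(1)
E
python3 -c "
from h import *
print('init top',fit('top',A(403,335)),fit('top',A(403,335),-.21)); print('init scene',fit('scene',B(264,115)),fit('scene',B(264,115),-.21))
print('now',fit('scene',CS(529,171,180)),fit('scene',CS(529,171,180),-.21))"
```

```text
init top (array([-0.167, -0.198]), array([-0., -0.])) (array([-0.167]), array([-1. ,  0.3]))
init scene (array([-0.165, -0.208]), array([0., 0.])) (array([-0.166]), array([ 0. , -0.1]))
now (array([ 0.004, -0.202]), array([-0.,  0.])) (array([-0.]), array([ 0.2, -0.4]))
```

Both fits put the lever at fore ≈ 0.00 (scene crop knob at (529,171)), so it is in line with the cross slot. Now I'll back off and go around to its left.

{"api": "apply_moves", "payload": {
  "targets": [
    [0,0,0.015,0,0],
    [0,0,0.015,0,0],
    [0,-0.03,0,0,0],
    [0,-0.028,0,0,0],
    [0,0,0,0,0]
  ]
}}

```text
time_s: 3.8
tcp_pos: [0.4239, -0.0203, 0.143]
ee_rot: [0.1, 0.704, 0.098, -0.696]
ft_force: [-0.1, 0.2, -0.1]
finger_gap: -0.001
```

```bash
python3 -c "
from h import *
go(0,.09,.138)"
```

```text
t 3.8 tcp local [-0.0636  0.0848] 0.143 F local [-0.06  0.27] gap -0.0
y axis in winder frame deg -90.0
z axis in winder frame deg -180.0
shift mm [  5.6  -5.2 -63.5]
```

{"api": "apply_moves", "payload": {
  "targets": [
    [0.003,-0.003,-0.03,0,0],
    [0.003,0,-0.03,0,0],
    [0,0,0,0,0]
  ]
}}

```text
time_s: 4.18
tcp_pos: [0.482, -0.0033, 0.1382]
ee_rot: [0.1, 0.705, 0.097, -0.696]
ft_force: [-0.7, 0.2, -0.1]
finger_gap: -0.007
```

```bash
python3 -c "
from h import *
go(0,.065,.138)"
```

```text
t 4.17 tcp local [-0.0031  0.0851] 0.1382 F local [-0.62  0.35] gap -0.01
y axis in winder frame deg -90.0
z axis in winder frame deg 180.0
shift mm [ 0.3 20.1 -3.1]
```

{"api": "apply_moves", "payload": {
  "targets": [
    [0,0.01,-0.003,0,0],
    [0,0.006,0,0,0],
    [0,0.006,0,0,0],
    [0,0.006,0,0,0],
    [0,0.006,0,0,0],
    [0,0.006,0,0,0],
    [0,0.006,0,0,0],
    [0,0.006,0,0,0],
    [0,0.006,0,0,0],
    [0,0,0,0,0]
  ]
}}

```text
time_s: 5.42
tcp_pos: [0.4998, -0.0637, 0.1389]
ee_rot: [0.099, 0.704, 0.097, -0.696]
ft_force: [-0.3, 0.8, 0.9]
finger_gap: -0.002
```

```bash
python3 -c "
from h import *
go(0,0,.138)"
```

```text
t 5.42 tcp local [-0.0026  0.0221] 0.1389 F local [-0.1  0.9] gap -0.0
y axis in winder frame deg -90.2
z axis in winder frame deg 179.9
shift mm [ 1.1 22.1 -2.7]
```

{"api": "apply_moves", "payload": {
  "targets": [
    [0,0.006,-0.002,0,0],
    [0,0.005,0,0,0],
    [0,0.004,0,0,0],
    [0,0.003,0,0,0],
    [0,0,0,0,0]
  ]
}}

```text
time_s: 6.05
tcp_pos: [0.5065, -0.0815, 0.1384]
ee_rot: [0.099, 0.704, 0.097, -0.697]
ft_force: [-0.2, 1.5, 0.8]
finger_gap: 0.001
```

```bash
python3 -c "
from h import *
knob('e',180)"
```

```text
t 6.05 tcp local [-0.0012  0.0032] 0.1384 F local [0.21 1.5 ] gap 0.0
y axis in winder frame deg -90.1
z axis in winder frame deg 179.9
shift mm [ 1.4  3.2 -1.2]
```

View pics/e.png

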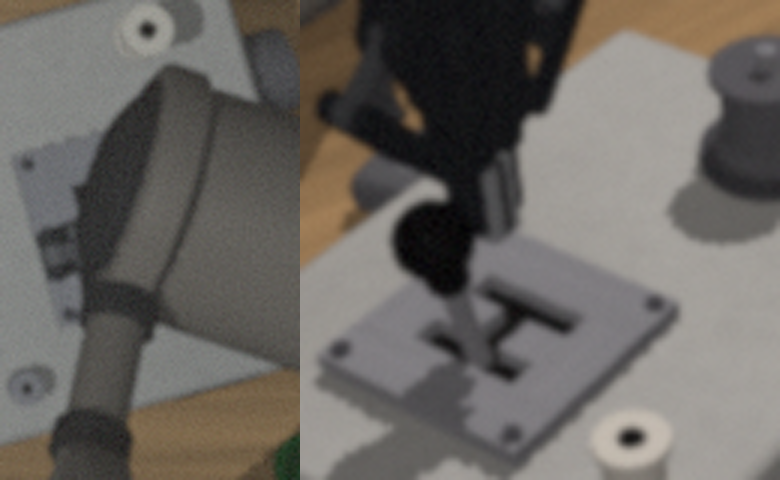

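```bash
python3 -c "
from h import *
print('now',fit('scene',CS(432,242,180)))
for a in (.15,.18,.21):print(a,proj('scene',kpos(0,a)))
print(CS(432,242,180))"
```

```text
now (array([-0.004,  0.178]), array([ 0., -0.]))
0.15 [214.67823365 248.51358159]
0.18 [212.80514228 250.38188965]
0.21 [210.94209695 252.31986493]
(212.625, 250.125)
```

The lever has crossed the slot to across ≈ 0.18 (knob at scene crop (432,242)), so it needs about 5 mm more to the stop.

{"api": "apply_moves", "payload": {
  "targets": [
    [0,0.003,-0.001,0,0],
    [0,0.002,0,0,0],
    [0,0.001,0,0,0]
  ]
}}

```text
time_s: 6.52
tcp_pos: [0.5087, -0.0866, 0.1381]
ee_rot: [0.099, 0.703, 0.098, -0.697]
ft_force: [-1.4, 2.5, -0.7]
finger_gap: -0.001
```

```bash
python3 -c "
from h import *
go(0,-.003,.138)"
```

```text
t 6.53 tcp local [-0.0005 -0.0023] 0.1381 F local [-0.64  2.74] gap -0.0
y axis in winder frame deg -90.1
z axis in winder frame deg 179.9
shift mm [ 0.2  0.7 -0.5]
```

{"api": "apply_moves", "payload": {
  "targets": [
    [0,-0.015,0,0,0],
    [0,-0.005,0,0,0],
    [0,0,0.025,0,0],
    [0,0,0.025,0,0],
    [0,0.005,0.001,0,0],
    [0,0.02,0,0,0],
    [0,0.02,0,0,0],
    [0,0,0,0,0]
  ]
}}

```text
time_s: 7.52
tcp_pos: [0.4699, -0.1267, 0.1394]
ee_rot: [0.102, 0.706, 0.097, -0.694]
ft_force: [0.9, 0.1, -0.4]
finger_gap: 0.003
```

```bash
python3 -c "
from h import *
go(0.007,-.03,.137)"
```

```text
t 7.53 tcp local [-0.0488 -0.0301] 0.1394 F local [ 0.91 -0.15] gap 0.0
y axis in winder frame deg -90.0
z axis in winder frame deg -180.0
shift mm [  3.2  -0.1 -55.8]
```

{"api": "apply_moves", "payload": {
  "targets": [
    [0.002,0,-0.01,0,0],
    [0.001,0,-0.006,0,0],
    [0,0,-0.006,0,0],
    [0.001,0,-0.006,0,0],
    [0,0,-0.006,0,0],
    [0,0,0,0,0]
  ]
}}

```text
time_s: 8.28
tcp_pos: [0.5048, -0.1158, 0.1351]
ee_rot: [0.102, 0.705, 0.098, -0.695]
ft_force: [-0.6, -0.8, 0.8]
finger_gap: 0.001
```

```bash
python3 -c "
from h import *
go(0.007,-.03,.137)"
```

```text
t 8.28 tcp local [-0.0123 -0.0293] 0.1351 F local [-0.76 -0.63] gap 0.0
y axis in winder frame deg -89.9
z axis in winder frame deg -179.9
shift mm [ -1.7   0.8 -19.4]
```

{"api": "apply_moves", "payload": {
  "targets": [
    [0,0,-0.006,0,0],
    [0,0,-0.005,0,0],
    [0,0,-0.004,0,0],
    [0,0,-0.003,0,0],
    [0,0,-0.001,0,0]
  ]
}}

```text
time_s: 8.9
tcp_pos: [0.5232, -0.1098, 0.1345]
ee_rot: [0.101, 0.704, 0.098, -0.696]
ft_force: [-1.9, -1.0, -0.9]
finger_gap: 0.002
```

```bash
python3 -c "
from h import *
knob('f',180)"
```

```text
t 8.9 tcp local [ 0.007  -0.0287] 0.1345 F local [-2.14 -0.4 ] gap 0.0
y axis in winder frame deg -89.9
z axis in winder frame deg -179.9
shift mm [ -2.7 -28.7   6.9]
```

View pics/f.png

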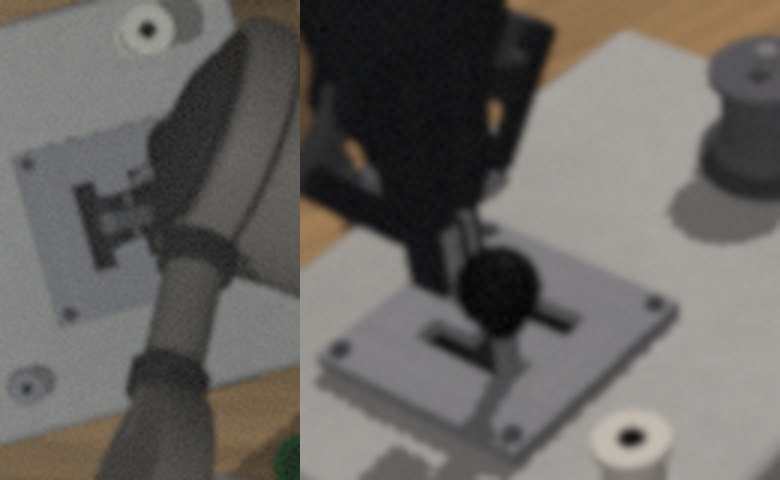

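```bash
python3 -c "
from h import *
print(fit('scene',CS(498,290,180)),fit('scene',CS(498,290,180),.21))"
```

```text
(array([0.242, 0.21 ]), array([0., 0.])) (array([0.242]), array([-0.,  0.]))
```

{"api": "apply_moves", "payload": {
  "targets": [
    [0,0,-0.002,0,0],
    [0,0,-0.002,0,0],
    [0,0,0,0,0]
  ]
}}

```text
time_s: 9.38
tcp_pos: [0.5256, -0.109, 0.1343]
ee_rot: [0.101, 0.703, 0.098, -0.697]
ft_force: [-4.0, -1.6, -0.1]
finger_gap: 0.002
```

```bash
python3 -c "
from h import *
go(0.01,-.03,.137)"
```

```text
t 9.38 tcp local [ 0.0096 -0.0286] 0.1343 F local [-4.32 -0.41] gap 0.0
y axis in winder frame deg -89.9
z axis in winder frame deg -179.9
shift mm [-2.6  1.4 -0.4]
```

{"api": "apply_moves", "payload": {
  "targets": [
    [0,0,-0.002,0,0],
    [0,0,-0.002,0,0],
    [0,0,0,0,0]
  ]
}}

```text
time_s: 9.75
tcp_pos: [0.5259, -0.109, 0.1343]
ee_rot: [-0.101, -0.7, -0.098, 0.7]
ft_force: [-5.3, -1.8, 1.7]
finger_gap: -0.001
```

```bash
python3 -c "
from h import *
go(0.01,-.03,.137)"
```

```text
t 9.75 tcp local [ 0.0099 -0.0286] 0.1343 F local [-5.58 -0.23] gap -0.0
y axis in winder frame deg -89.9
z axis in winder frame deg -179.9
shift mm [-2.7  1.4 -0.1]
```

The TCP no longer advances while the force holds at 5.6 N, so the lever is on the far stop. Retreating now.

{"api": "apply_moves", "payload": {
  "targets": [
    [0,0,0.015,0,0],
    [0,0,0.03,0,0],
    [0,0,0.02,0,0],
    [-0.05,0,0,0,0],
    [-0.05,0,0,0,0],
    [0,0.04,0.03,0,0],
    [0,0.04,0.03,0,0],
    [0,0.04,0.03,0,0],
    [0,0.04,0.03,0,0],
    [0,0.04,0.03,0,0],
    [0,0.04,0.03,0,0],
    [0,0,0,0,0]
  ]
}}

```text
time_s: 11.25
tcp_pos: [0.3527, -0.417, 0.2425]
ee_rot: [0.106, 0.707, 0.094, -0.692]
ft_force: [-0.9, 0.9, -0.0]
finger_gap: 0.001
```

```bash
python3 -c "
from h import *
go(0,0,.2)
s=grab_frame('scene');t=grab_frame('top')
cv2.imwrite('pics/g.png',np.hstack([cv2.resize(t[190:410,240:530],(527,400),interpolation=2),cv2.resize(s[220:310,170:230],(267,400),interpolation=2)]))
s0=cv2.imread('pics/scene0.png');t0=cv2.imread('pics/top0.png')
print(st()[0]['tcp_pos'])
for n,b in [('spool',(415,205,445,235)),('bobbin',(378,328,402,350)),('tin',(490,240,550,295)),('green',(468,350,510,388)),('pinbox',(478,183,520,232)),('tape',(352,370,395,415)),('darn',(240,260,282,300))]:
    x,y,X,Y=b; p=cv2.phaseCorrelate(cv2.cvtColor(t0[y:Y,x:X],6).astype(np.float32),cv2.cvtColor(t[y:Y,x:X],6).astype(np.float32),cv2.createHanningWindow((X-x,Y-y),5)); print(n,np.round(p[0],2),round(p[1],2), cv2.absdiff(t0[y:Y,x:X],t[y:Y,x:X]).mean().round(1))
"
```

```text
t 11.25 tcp local [-0.242  -0.2766] 0.2425 F local [-0.57  1.11] gap 0.0
y axis in winder frame deg -89.8
z axis in winder frame deg -179.8
shift mm [  41.4 -276.5 -242.3]
[ 0.35385422 -0.41423922  0.24261111]
spool [-0.01 -0.12] 1.03 2.5
bobbin [-0.11  0.17] 1.02 2.5
tin [-0.03  0.  ] 1.02 3.1
green [0.22 0.1 ] 0.9 6.0
pinbox [0.73 0.02] 1.12 3.0
tape [0.32 0.4 ] 1.03 5.2
darn [ 0.57 -0.05] 1.17 3.1
```

View pics/g.png

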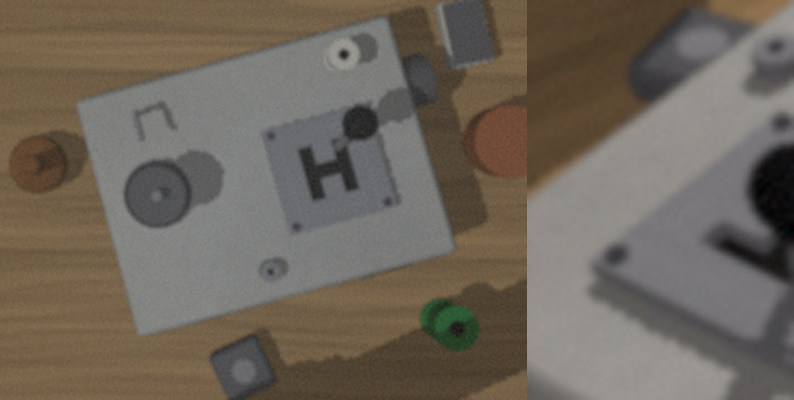

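```bash
python3 -c "
from h import *
from plant import workorder
print(fit('top',(240+360.5/1.817-.5,190+122.5/1.818-.5)),fit('top',(437.9,256.9),.21))
print(workorder.hand_in())"
```

```text
(array([0.245, 0.213]), array([0., 0.])) (array([0.245]), array([-0.2,  0.1]))
the job is handed in; nothing more can be done
None
```

The winder is in third gear, and I've handed the job in. With shut fingertips and no grip, I pushed the lever forward along the left leg into line with the cross slot. I then pushed it across to the right leg and forward to the far stop, and moved the arm well clear.

- **Lever in line before crossing:** the scene camera put its forward tilt at about 0.00.
- **Lever home:** at the far stop the fingers stopped advancing (0.3 mm for a 4 mm command) at about 5.6 N. After I backed off, the top camera put the lever at 0.245 forward and 0.213 across (nominal 0.24 and 0.21).
- **Other objects:** the top view shows nothing visibly moved. Image shifts were under 0.5 px except for the pin box (0.7 px) and the darning block (0.6 px). The arm never came near those two, so I take these as image noise.
- **Time and force:** the job took about 11.4 s of the 45 s. The highest force I read at the tool was about 6 N.

Some pushes went up to 7 mm farther than commanded, and the first one also rose 7 mm. I corrected for this from measurements as I went, and no checks failed.

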